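# Rock a heat-warped burner plate on the balance stone, then wedge it steady

## Robot

A 7-joint arm with a two-finger parallel gripper is mounted at the origin on the work surface. World frame = base frame: x ahead of the robot, y to its left, z up, the work surface at z = 0. Lengths are in m, angles in rad, forces in N, time in s.
With the tool pointing down it reaches from about 0.35 to 0.9 m from the base axis. Payload 8.1 kg.
Tool frame: the origin (TCP) lies at the very end of the fingers, on their centre line; the grasp point (between the pads) lies 19 mm behind it; z points along the fingers, y is the line along which they close (so a half turn about z gives the same grasp; the last joint's range is limited). The gripper opens to 85 mm and grips with 20 to 120 N. Pads are 22 mm wide; open, the fingers measure 114 mm over their backs; the gripper's body (76 mm by 85 mm) begins 54 mm behind the grasp point. The pads swing forward as they close: fully open they stand 13 mm farther back than shut.
Start: joints at [-1.243, 0.434, 0.025, 1.573, -0.012, 1.134, -0.075], TCP at [0.261, 0.568, 0.231] pointing down, gripper open.
Joint ranges: [-2.62, 2.62], [-0.44, 2.09], [-1.27, 1.32], [0.08, 2.57], [-1.32, 4.46], [0.12, 2], [-2.74, 2.74]. Speed limits (rad/s): [2.22, 2.22, 3.01, 3.01, 3.14, 3.14, 3.14].

## Interface

Orientations are given as [roll, pitch, yaw] about the fixed x, y, z axes, in that order (R = Rz(yaw) Ry(pitch) Rx(roll)).
In Python, from bench import * gives the robot as it stands. Calls block until the motion is done:
- goto(position, orientation): joint-space move of the TCP to a pose.
- move_straight(position, frame=None, v=0.15, guard=None): straight line of the TCP; frame=None keeps the orientation; v is the mean speed in m/s. With guard (N) it stops when the force on the tool has changed by that much, and returns True; else False.
- move_j(angles): joint-space move.
- let_go() and close_gripper(effort=None): open the fingers fully, or close them until they stop; effort is the grip in N (None keeps the last).
- wait(seconds).
- solve_ik(position, orientation): joint angles nearest the present ones, or None.
- state(): the state.
- grab_frame(name): name is "scene" or "side" or "wrist"; returns the picture (420x560x3 uint8, red, green, blue); there is no depth.
- camera_model(name): a dict with "fx", "fy", "cx", "cy" (pixels), "R" (3x3) and "t" (3): a world point X has camera coordinates R X + t. Camera axes: x right, y down, z forward; pixel columns grow to the right and rows downward; lengths in m; the calibration is good to about 2 mm. A picture is of the moment at which its call begins: read the wrist's pose just before it. camera_model takes no time and is no camera call; for the wrist camera it gives the pose at the moment of the call.
A pose or a line that the arm cannot do raises MotionError and nothing moves.
- hand_in(): hands the job in; it is judged then, once.
The state is a dict: "clock": time; "joint_pos": joint angles; "dq": joint speeds; "tau": joint torques, N m; "eef_pos": TCP position; "orientation": TCP orientation; "force": force on the tool from outside, world axes, zero at the start; "torque": the same for the moment, N m; "width": finger opening in m; "finger_force": force on a finger pad.
Only numpy, scipy, OpenCV 4.12 (cv2) and the standard library are available. Lean on these libraries where they do the work, as an engineer would, in place of code of your own. Each camera call takes 0.05 s, during which the arm holds its last target. There are 200 camera calls.

## Task

The round steel burner plate lying on the balance stone has warped in the heat and rocks. Press lightly with a fingertip round its rim until you feel which side stands up and see it tip, then slide the wooden wedge, thin end first and flat on the stone, under that raised rim until it is just snug, without lifting or shoving the plate. Let go, press that side lightly again above the wedge to make sure it no longer tips, and leave plate and wedge so, the other things on the bench untouched.

Things in the scene. Friction and masses are not known exactly. Their poses are not given: they have to be found in the camera images.
- stone: dark granite balance stone, a square slab 300 x 300 mm whose top is 45 mm above the bench, on rubber feet, fixed; origin at the centre of its underside on the bench, x and y along its sides, z up
- plate: round steel burner plate, 150 mm across, 6 mm thick, 0.7 to 1.0 kg, lying loose near the middle of the stone; origin at the centre of its underside, z up. Bent along a straight line 15 mm off its centre: the larger part lies flat on the stone; the smaller, beyond the line, rises 0.055 to 0.08 rad to its outer rim, whose underside stands up to 3.3 to 4.8 mm above the stone
- plate_top (a point): centre of the plate's upper face, 6 mm above plate. The raised side may face any way: neither yaw nor z at rest tells it. 3 to 6 N on its rim within 45 degrees of its middle tips the plate about the bend line till that part meets the stone, z leaning that way; let go, it drops back. Elsewhere it will not tip. Keep finger force under 40 N, peaks too: hard contact, press at 5 to 10 mm/s
- wedge: plain beech wedge lying on the bench with its flat face down, 70 mm long (x), 26 mm wide (y), top sloping evenly from 14 mm high at the thick end (-x) to 2 mm at the thin end (+x), 20 g; origin at the centre of its underside, z up. Best gripped across its width near the thick end
- wedge_tip (a point): middle of the lower edge of the wedge's thin end, 35 mm from the wedge's origin along its x
- dish: white porcelain evaporating dish on the bench, 80 mm across, 32 mm high, a bystander; it and the wedge lie one at the left and one at the right of the stone; origin at the centre of its underside
- level: small brass bull's-eye level, 32 mm across, 13 mm high, standing loose on a corner of the stone, a bystander; origin at the centre of its underside
- bottle_a: glass reagent bottle with a blue screw cap, 70 mm across, 132 mm high, a bystander; origin at the centre of its underside
- bottle_b: second reagent bottle like bottle_a, a bystander
- beaker: glass beaker, 72 mm across, 95 mm high, a bystander; origin at the centre of its underside
- tongs: steel crucible tongs lying on the bench, 240 x 90 mm, 12 mm high, a bystander; origin at the centre, on the bench
- stopper: black rubber stopper, 40 mm across, 28 mm high, a bystander; origin at the centre of its underside

How it is judged:
By the outcome, as a careful person would: the job done as asked, in the order asked, and still so for the second after the job is handed in, with the robot touching nothing.
It also fails if it takes over 72 s, if anything falls off the work surface, if the arm or the gripper's body presses on something with over 40 N, if the wrist force passes 120 N, or if a joint passes its speed limit or range.

## Working session

There is one attempt and no reset: what is moved stays moved. The work goes in short steps, each a Python script; the robot and the scene stay as the last script left them, time stands still between calls to the robot, and variables do not carry over. Pictures are saved under pics/ and viewed, at most 10 in all, crops included, and the job is handed in when it is done.

```bash
ls; mkdir -p pics; python3 - <<'E'
from bench import *
import cv2, numpy as np
a=grab_frame("scene");b=grab_frame("side")
cv2.imwrite("pics/s0.png",a[:,:,::-1]);cv2.imwrite("pics/d0.png",b[:,:,::-1])
s=state();print(s["clock"],s["orientation"],s["force"],s["width"])
for n in("scene","side","wrist"):
  c=camera_model(n);print(n,c["fx"],c["cx"],c["cy"],np.round(-c["R"].T@c["t"],3),np.round(c["R"],3).tolist())
E
```

```text
pics
0.1 [-3.14021677e+00  1.46132089e-04  2.71075265e+00] [ 0.42180212 -0.46403474  0.19810761] 0.08577973094066346
scene 462.37439900363063 276.7768208992055 205.73124055016223 [ 1.149 -0.244  0.942] [[0.346, 0.938, 0.001], [0.782, -0.287, -0.553], [-0.518, 0.192, -0.833]]
side 412.9151968599285 278.00667835521494 213.0187304926324 [ 0.153 -0.517  0.684] [[0.673, -0.74, -0.018], [-0.515, -0.451, -0.729], [0.531, 0.499, -0.685]]
wrist 291.3251585423084 279.2894445326671 210.9466205536476 [0.194 0.599 0.372] [[0.417, 0.909, -0.002], [0.87, -0.399, 0.289], [0.262, -0.122, -0.957]]
```

View pics/s0.png

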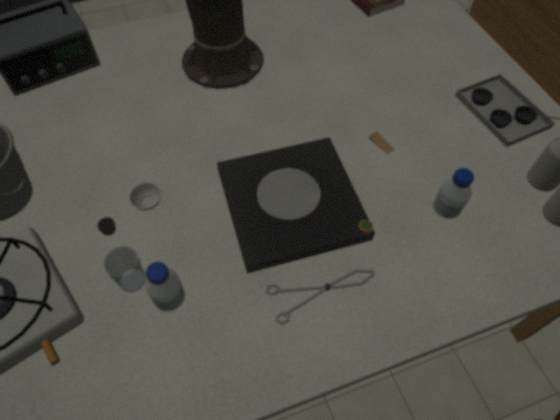

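View pics/d0.png

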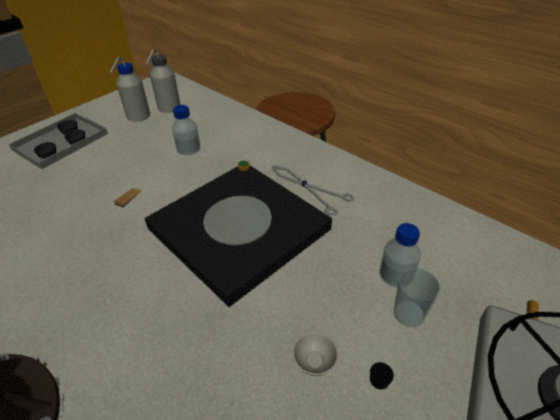

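The scene view shows the stone centred at about (293,203), the plate at (289,194), the wedge at (381,142), the dish at (146,196) and the level at (366,227). The tongs are in front of the stone, with the bottles, beaker and stopper around it. The side view agrees: plate (238,220), wedge (127,197).

```bash
cat > h.py <<'E'
from bench import *
import cv2, numpy as np
def ray(c,uv,z):
    d=c["R"].T@np.array([(uv[0]-c["cx"])/c["fx"],(uv[1]-c["cy"])/c["fy"],1.]); o=-c["R"].T@c["t"]
    return o+d*(z-o[2])/d[2]
def proj(c,X):
    p=c["R"]@np.array(X)+c["t"]; return np.array([c["fx"]*p[0]/p[2]+c["cx"],c["fy"]*p[1]/p[2]+c["cy"]])
def blobs(m,amin=30):
    m=cv2.morphologyEx(m.astype(np.uint8)*255,cv2.MORPH_OPEN,np.ones((3,3)))
    cs,_=cv2.findContours(m,cv2.RETR_EXTERNAL,cv2.CHAIN_APPROX_NONE)
    return [c for c in cs if cv2.contourArea(c)>amin]
def woodmask(im):
    h=cv2.cvtColor(im,cv2.COLOR_RGB2HSV); return (h[...,0]>4)&(h[...,0]<22)&(h[...,1]>80)&(h[...,2]>60)
E
python3 - <<'E'
from h import *
R=[("scene","pics/s0.png",(381,142),(289,194)),("side","pics/d0.png",(127,197),(238,220))]
for n,f,w,p in R:
    im=cv2.imread(f)[:,:,::-1].copy();c=camera_model(n)
    print(n,"tcp px",proj(c,state()["eef_pos"]),"base",proj(c,[0,0,0]), "wedge pix",im[w[1],w[0]],cv2.cvtColor(im,cv2.COLOR_RGB2HSV)[w[1],w[0]])
    for b in blobs(woodmask(im)):
        r=cv2.minAreaRect(b)
        if np.hypot(r[0][0]-w[0],r[0][1]-w[1])<25: print("wedge",r,[ray(c,q,.006).round(4)[:2].tolist() for q in cv2.boxPoints(r)],ray(c,r[0],.005).round(4))
    g=cv2.GaussianBlur(cv2.cvtColor(im,cv2.COLOR_RGB2GRAY),(3,3),0)
    print("plate/stone grey",g[p[1],p[0]],g[p[1]+40,p[0]])
    t=(int(g[p[1],p[0]])+int(g[p[1]+40,p[0]]))/2
    for b in blobs(g>t):
        if cv2.pointPolygonTest(b,p,False)>0 and cv2.contourArea(b)<20000:
            W=np.array([ray(c,q[0],.051)[:2] for q in b]); print("plate",cv2.minEnclosingCircle(W.astype(np.float32)),cv2.fitEllipse(W.astype(np.float32)))
    for b in blobs(g<t):
        if cv2.contourArea(b)>5000 and cv2.pointPolygonTest(b,p,False)>0:
            q=cv2.approxPolyDP(cv2.convexHull(b),8,True)[:,0]; print("stone",[(k.tolist(),ray(c,k,.045).round(3)[:2].tolist()) for k in q])
sc=camera_model("scene")
for nm,uv,z in [("level",(366,227),.055),("dish",(146,196),.02),("tongsL",(372,274),.01),("tongsR",(280,320),.01),("tongsR2",(270,289),.01),("botR",(462,178),.13),("botL",(157,272),.13),("beaker",(124,265),.05),("stopper",(107,226),.02)]: print(nm,ray(sc,uv,z).round(3)[:2])
E
```

```text
scene tcp px [450.26944415   1.27966035] base [221.96186671  60.57085971] wedge pix [88 70 48] [ 17 116  88]
wedge ((381.0000305175781, 142.49998474121094), (24.748737335205078, 9.192388534545898), 45.0) [[0.4438, 0.2818], [0.4287, 0.3091], [0.5007, 0.3241], [0.5147, 0.2975]] [0.4718 0.3038 0.005 ]
plate/stone grey 79 25
stone [([329, 139], [0.444, 0.16]), ([371, 239], [0.747, 0.128]), ([247, 271], [0.726, -0.155]), ([218, 163], [0.421, -0.13])]
side tcp px [-49.72035474 115.18015363] base [-24.82272564 432.51915781] wedge pix [108  78  43] [ 16 153 108]
wedge ((126.73999786376953, 196.82000732421875), (9.800000190734863, 26.200000762939453), 53.13010025024414) [[0.4396, 0.3166], [0.5097, 0.3302], [0.5017, 0.2915], [0.4333, 0.2797]] [0.4708 0.3054 0.005 ]
plate/stone grey 100 21
stone [([250, 166], [0.731, 0.121]), ([331, 223], [0.701, -0.161]), ([227, 305], [0.404, -0.147]), ([145, 218], [0.439, 0.162])]
level [0.72  0.128]
dish [ 0.439 -0.32 ]
tongsL [0.811 0.105]
tongsR [ 0.839 -0.122]
tongsR2 [ 0.767 -0.118]
botR [0.716 0.35 ]
botL [ 0.708 -0.326]
beaker [ 0.624 -0.397]
stopper [ 0.492 -0.422]
```

```bash
python3 - <<'E'
from h import *
sc=camera_model("scene")
print("plate~",ray(sc,(289,194),.051).round(3), ray(camera_model("side"),(238,220),.051).round(3))
for P in ([.472,.305,.15],[.575,.02,.15],[.575,.02,.06]):
    for y in np.arange(-3,3.2,.5):
        try: q=solve_ik(P,[np.pi,0,y])
        except MotionError: q=None
        print(P,round(y,1),None if q is None else np.round(q,2))
goto([.472,.305,.17],[np.pi,0,2.71]); print(state()["clock"])
c=camera_model("wrist"); im=grab_frame("wrist"); cv2.imwrite("pics/w1.png",im[:,:,::-1])
np.save("c1.npy",c,allow_pickle=True)
goto([.575,.01,.17],[np.pi,0,2.71]); print(state()["clock"])
c=camera_model("wrist"); im=grab_frame("wrist"); cv2.imwrite("pics/w2.png",im[:,:,::-1])
np.save("c2.npy",c,allow_pickle=True);print(state()["clock"],state()["force"])
a=cv2.imread("pics/w1.png"); b=cv2.imread("pics/w2.png")
cv2.imwrite("pics/w12.png",cv2.resize(np.hstack([a,b]),(800,300),interpolation=cv2.INTER_AREA))
E
```

```text
plate~ [ 0.574 -0.     0.051] [ 0.568 -0.005  0.051]
[0.472, 0.305, 0.15] -3.0 [-0.66  0.42 -0.01  1.83  0.01  0.9   1.04]
[0.472, 0.305, 0.15] -2.5 [-0.58  0.42 -0.12  1.82  0.06  0.9   1.48]
[0.472, 0.305, 0.15] -2.0 [-0.5   0.43 -0.23  1.81  0.12  0.91  1.93]
[0.472, 0.305, 0.15] -1.5 [-0.42  0.44 -0.34  1.81  0.18  0.92  2.38]
[0.472, 0.305, 0.15] -1.0 [-1.4   0.66  1.15  1.89 -0.7   1.07 -2.53]
[0.472, 0.305, 0.15] -0.5 [-1.4   0.66  1.15  1.89 -0.7   1.07 -2.03]
[0.472, 0.305, 0.15] 0.0 [-1.14  0.47  0.67  1.87 -0.36  0.93 -1.88]
[0.472, 0.305, 0.15] 0.5 [-1.07  0.45  0.55  1.86 -0.29  0.91 -1.45]
[0.472, 0.305, 0.15] 1.0 [-1.    0.44  0.45  1.86 -0.24  0.9  -1.  ]
[0.472, 0.305, 0.15] 1.5 [-0.92  0.42  0.35  1.85 -0.18  0.9  -0.56]
[0.472, 0.305, 0.15] 2.0 [-0.85  0.42  0.25  1.84 -0.13  0.89 -0.11]
[0.472, 0.305, 0.15] 2.5 [-0.77  0.41  0.14  1.84 -0.07  0.89  0.33]
[0.472, 0.305, 0.15] 3.0 [-0.7   0.41  0.04  1.83 -0.02  0.9   0.78]
[0.575, 0.02, 0.15] -3.0 [-0.28  0.44  0.21  1.81 -0.11  0.91  1.69]
[0.575, 0.02, 0.15] -2.5 [-0.21  0.43  0.11  1.8  -0.06  0.91  2.14]
[0.575
[... 994 characters left out ...]
14  1.93 -0.94  1.02 -2.31]
[0.575, 0.02, 0.06] -1.0 [-0.82  0.85  1.14  1.93 -0.94  1.02 -1.81]
[0.575, 0.02, 0.06] -0.5 [-0.82  0.85  1.14  1.93 -0.94  1.02 -1.31]
[0.575, 0.02, 0.06] 0.0 [-0.56  0.62  0.64  1.91 -0.52  0.78 -1.2 ]
[0.575, 0.02, 0.06] 0.5 [-0.61  0.64  0.71  1.91 -0.58  0.8  -0.65]
[0.575, 0.02, 0.06] 1.0 [-0.55  0.62  0.62  1.91 -0.51  0.77 -0.22]
[0.575, 0.02, 0.06] 1.5 [-0.5   0.6   0.54  1.91 -0.44  0.75  0.22]
[0.575, 0.02, 0.06] 2.0 [-0.42  0.58  0.42  1.9  -0.34  0.74  0.63]
[0.575, 0.02, 0.06] 2.5 [-0.34  0.56  0.3   1.89 -0.24  0.72  1.03]
[0.575, 0.02, 0.06] 3.0 [-0.26  0.55  0.19  1.89 -0.15  0.72  1.44]
1.3917
2.6333
2.6833 [-0.12856787  0.04889969 -0.17132603]
```

View pics/w1.png

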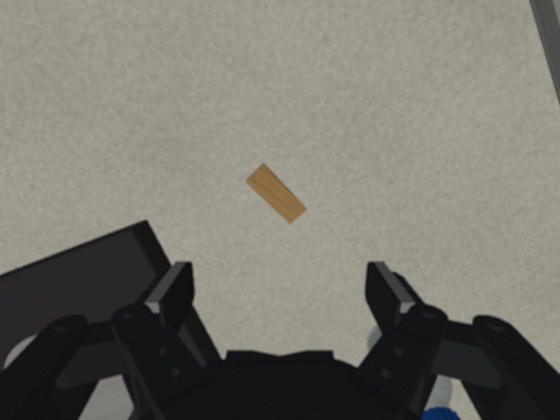

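View pics/w2.png

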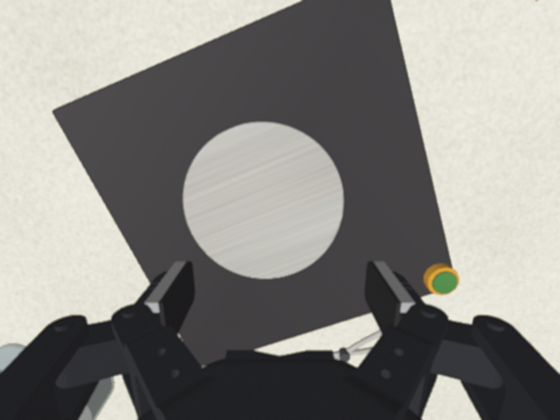

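w1 shows the wedge running from about (256,173) to (297,215), with a darker patch at its upper-left end. w2 shows the whole plate, an ellipse centred at (264,200) with a radius of about 80 px. I'll measure both and enlarge them.

```bash
python3 - <<'E'
from h import *
c1=np.load("c1.npy",allow_pickle=True).item();c2=np.load("c2.npy",allow_pickle=True).item()
a=cv2.imread("pics/w1.png")[:,:,::-1].copy();b=cv2.imread("pics/w2.png")[:,:,::-1].copy()
for k in blobs(woodmask(a),200):
    r=cv2.minAreaRect(k); print(r,[ (q.round(1).tolist(),ray(c1,q,.0).round(4)[:2].tolist(),ray(c1,q,.014).round(4)[:2].tolist()) for q in cv2.boxPoints(r)])
    q=cv2.approxPolyDP(k,3,True)[:,0]; print(q.tolist())
g=cv2.GaussianBlur(cv2.cvtColor(b,cv2.COLOR_RGB2GRAY),(3,3),0)
for k in blobs(g>120,3000):
    if cv2.pointPolygonTest(k,(264,200),False)>0 and cv2.contourArea(k)<40000:
        W=np.array([ray(c2,q[0],.051)[:2] for q in k],np.float32); print("plate",cv2.minEnclosingCircle(W),cv2.fitEllipse(W))
for k in blobs(g<95,20000):
    pass
A=cv2.resize(a[150:240,230:320],(390,390),interpolation=cv2.INTER_CUBIC)
B=cv2.GaussianBlur(b[115:285,175:350].astype(np.float32),(0,0),2).mean(2)
B=np.clip((B-np.percentile(B[40:130,40:130],1))/(np.ptp(np.percentile(B[40:130,40:130],[1,99])))*255,0,255).astype(np.uint8)
B=cv2.cvtColor(cv2.resize(B,(400,390)),cv2.COLOR_GRAY2BGR)
cv2.imwrite("pics/c12.png",np.hstack([A[:,:,::-1],B]))
E
```

```text
((275.7500305175781, 194.25), (62.22539520263672, 24.748737335205078), 45.0) [([245.0, 181.0], [0.4432, 0.2789], [0.4415, 0.2815]), ([262.5, 163.5], [0.4341, 0.3043], [0.4327, 0.3057]), ([306.5, 207.5], [0.4985, 0.3278], [0.4943, 0.3282]), ([289.0, 225.0], [0.5092, 0.3016], [0.5045, 0.3033])]
[[262, 165], [246, 182], [291, 222], [304, 207]]
plate ((0.5684986114501953, -0.0013856925070285797), 0.07559970021247864) ((0.5683838725090027, -0.001251725829206407), (0.14834994077682495, 0.1501113921403885), 79.70160675048828)
```

View pics/c12.png

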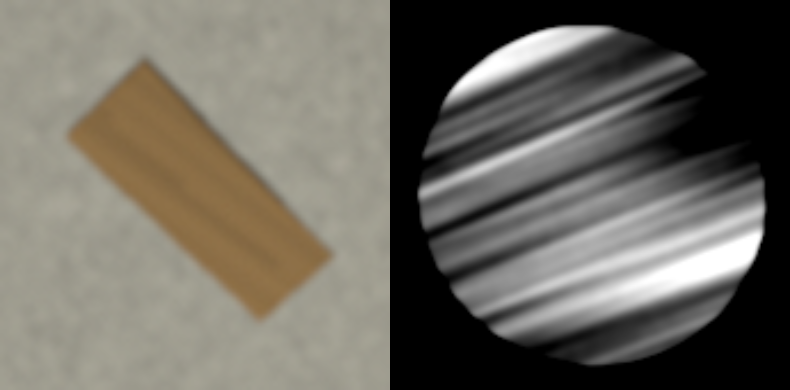

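The plate centre is (0.5684, -0.0013). The side shadow widens towards the upper-left end of the wedge, and only that reading gives a 70 mm length, so the thick end is upper left. That puts the wedge at about (0.4705, 0.3042) with yaw 0.31. The brushed texture doesn't show the bend, so I'll press to find it.

```bash
cat >> h.py <<'E'
PC=np.array([.5684,-.0013])
def press(phi,r=.066,hover=.062,pic=None):
    u=PC+r*np.array([np.cos(phi),np.sin(phi)])
    move_straight([*u,hover],v=.15)
    g=move_straight([*u,.048],v=.008,guard=2); s=state(); z1=s["eef_pos"][2]
    g2=False
    if g: g2=move_straight([*u,z1-.007],v=.008,guard=4)
    t=state(); 
    if pic: cv2.imwrite(pic,grab_frame("scene")[:,:,::-1])
    print("phi",round(np.degrees(phi)),g,g2,"z1 %.4f z2 %.4f"%(z1,t["eef_pos"][2]),"F",np.round(s["force"],1),np.round(t["force"],1),"t",round(t["clock"],2),flush=True)
    move_straight([*u,hover],v=.06)
    return z1,t["eef_pos"][2]
E
python3 - <<'E'
from h import *
close_gripper(30); print(state()["clock"],state()["width"])
u=PC+.066*np.array([1,0]); goto([*u,.075],[np.pi,0,2.71]); print(state()["clock"])
for d in (0,90,180,270): press(np.radians(d))
E
```

```text
3.45 -0.0002169786247653587
3.975
phi 0 True True z1 0.0528 z2 0.0512 F [0.9 0.5 2. ] [-0.8 -0.2  6.3] t 5.74
phi 90 True True z1 0.0511 z2 0.0512 F [-0.8 -0.2  5.7] [-0.3 -0.6  5.4] t 8.32
phi 180 True True z1 0.0511 z2 0.0511 F [-0.7 -1.3  6. ] [-1.3 -0.4  5.6] t 10.91
phi 270 True True z1 0.0512 z2 0.0512 F [-1.2  0.2  6.2] [-1.3  0.2  6.1] t 13.5
```

Only the +x side stands up and tips. The 90° and 270° presses were both flat, so the raised side's middle is close to 0°. I'll check symmetry at ±40°.

```bash
python3 - <<'E'
from h import *
for d in (-40,40): press(np.radians(d),hover=.060)
print(state()["clock"])
E
```

```text
phi -40 True True z1 0.0533 z2 0.0512 F [ 0.6 -0.   3.2] [-0.4  0.4  6.5] t 15.69
phi 40 True True z1 0.0531 z2 0.0512 F [ 0.1 -0.6  2.9] [-1.2  0.2  5.5] t 18.03
18.3333
```

The side is symmetric about roughly -2°. Next I'll pick the wedge up by its thick end, with the camera facing the plate for the insertion.

```bash
cat >> h.py <<'E'
PHI=np.radians(-2); U=np.array([np.cos(PHI),np.sin(PHI)])
def tcp_for_tip(d): # tip d outside the rim (negative: under)
    return PC+U*(.075+d+.055)
E
python3 - <<'E'
from h import *
th=.308; w=np.array([.4705,.3042])-.020*np.array([np.cos(th),np.sin(th)])
move_straight([*state()["eef_pos"][:2],.085],v=.15)
let_go()
goto([*w,.06],[np.pi,0,th]); print(state()["clock"])
move_straight([*w,.0025],v=.08,guard=8)
close_gripper(30); s=state(); print(s["clock"],s["width"],s["finger_force"],s["eef_pos"])
move_straight([*w,.12],v=.15)
p=tcp_for_tip(.010); goto([*p,.10],[np.pi,0,np.pi+PHI]); wait(.2); s=state(); print(s["clock"],s["width"],s["eef_pos"],s["orientation"],s["force"])
np.save("c3.npy",camera_model("wrist"),allow_pickle=True)
cv2.imwrite("pics/w3.png",grab_frame("wrist")[:,:,::-1])
E
```

```text
21.4917
22.9333 0.025131420405781844 30.62186636030674 [0.45149882 0.29828438 0.00278722]
26.5167 0.025154155248615768 [ 0.70826401 -0.00560772  0.10000073] [ 3.14149860e+00 -4.29093562e-05  3.10723006e+00] [-0.50674379 -0.67796365 -0.46273251]
```

View pics/w3.png

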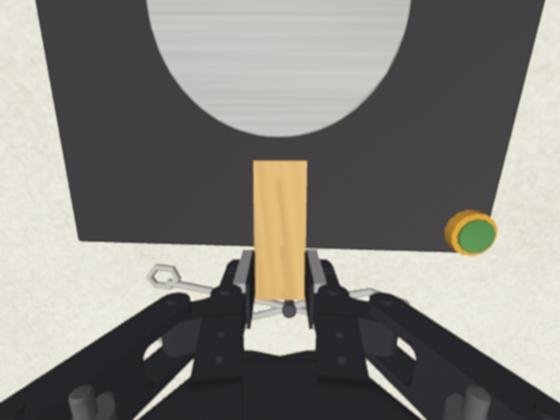

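w3 shows the wedge held straight, tip edge centred at (280,160). It points at the plate rim, whose nearest point is (278,136).

```bash
python3 - <<'E'
from h import *
c=np.load("c3.npy",allow_pickle=True).item()
t=ray(c,(280,160.5),.0995); r=ray(c,(278,136),.0545); print("tip",t.round(4),"rim",r.round(4))
d=(t-r)[:2]@U; print("gap now",d)
p=tcp_for_tip(.010)
move_straight([*p,.054],v=.1); wait(.2)
g=move_straight([*p,.0440],v=.008,guard=1.2); s=state(); z=s["eef_pos"][2]; f0=s["force"]; print("down",g,z,f0.round(2),s["clock"],s["width"])
wait(.3); print(state()["force"].round(2),state()["eef_pos"].round(4))
q=tcp_for_tip(-.003)
g=move_straight([*q,z],v=.03,guard=4); wait(.2); s=state(); print("in",g,s["eef_pos"].round(4),s["force"].round(2),s["clock"])
E
```

```text
tip [ 0.6517 -0.0032  0.0995] rim [ 0.6421 -0.004   0.0545]
gap now 0.009662026322102705
down True 0.047877228908902794 [0.39 0.18 4.56] 28.1667 0.02529782613837068
[-0.25 -0.66  5.07] [ 0.7083 -0.0062  0.0479]
in False [ 0.6947 -0.0057  0.0479] [-2.97  0.49  5.31] 29.225
```

```bash
python3 - <<'E'
from h import *
s=state(); p=s["eef_pos"]; print(s["force"].round(2),s["torque"].round(2))
for k in range(3):
    p=state()["eef_pos"]; 
    if state()["force"][2]<1.5: break
    move_straight([p[0],p[1],p[2]+.00015],v=.005); wait(.1); s=state(); print(s["eef_pos"].round(5),s["force"].round(2))
z=state()["eef_pos"][2]
q=tcp_for_tip(-.018)
def creep(stop):
    L=[]
    while True:
        x=state()["eef_pos"][:2]; d=(x-tcp_for_tip(0))@U
        n=tcp_for_tip(d-.002)
        g=move_straight([*n,z],v=.006,guard=1.2); s=state(); d2=(s["eef_pos"][:2]-tcp_for_tip(0))@U
        print("d %.4f"%d2,g,s["force"].round(2),round(s["clock"],2))
        if (g and d2<-.006) or d2<stop or s["clock"]>40: break
creep(-.018)
wait(.2);print(state()["force"].round(2))
np.save("c4.npy",camera_model("wrist"),allow_pickle=True)
cv2.imwrite("pics/w4.png",grab_frame("wrist")[:,:,::-1])
E
```

```text
[-2.97  0.49  5.31] [0.04 0.56 0.08]
[ 0.69456 -0.00566  0.04788] [-1.29 -0.04  4.33]
[ 0.69459 -0.00567  0.04794] [0.16 1.04 0.33]
d -0.0059 False [0.2  0.86 0.15] 30.43
d -0.0081 False [-0.3  -0.46  0.85] 30.94
d -0.0100 True [-0.76 -0.1   5.84] 31.32
[-0.75 -0.07  7.38]
```

View pics/w4.png

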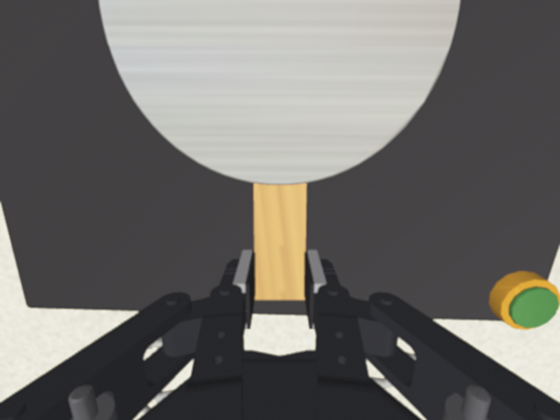

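w4 shows the wedge under the rim at about (279,184), with the plate unmoved. The guard tripped on downward stone contact (+7 N), not on the plate, so I'll ease up and go on.

```bash
python3 - <<'E'
from h import *
s=state(); print(s["eef_pos"].round(5))
z=.0480
p=s["eef_pos"]; move_straight([p[0],p[1],z],v=.005); wait(.15); s=state(); print(s["eef_pos"].round(5),s["force"].round(2)); f0=s["force"]
for k in range(9):
    d=(state()["eef_pos"][:2]-tcp_for_tip(0))@U
    n=tcp_for_tip(d-.0012); g=move_straight([*n,z],v=.006,guard=1.5); wait(.1); s=state(); f=s["force"]-f0
    print("d %.4f z %.5f"%((s["eef_pos"][:2]-tcp_for_tip(0))@U,s["eef_pos"][2]),g,s["force"].round(2),"along",round(f[:2]@U,2),round(s["clock"],2))
    if f[:2]@U>1.2 or abs(f[2])>2.5: break
E
```

```text
[ 0.68837 -0.00547  0.04786]
[ 0.68831 -0.00549  0.04786] [-0.41 -0.78 -0.04]
d -0.0104 z 0.04784 True [-1.4  -1.01  5.52] along -0.98 32.36
```

```bash
python3 - <<'E'
from h import *
z=.0482
p=state()["eef_pos"]; move_straight([p[0],p[1],z],v=.005); wait(.15); s=state(); print(s["eef_pos"].round(5),s["force"].round(2)); f0=s["force"]
for k in range(10):
    d=(state()["eef_pos"][:2]-tcp_for_tip(0))@U
    n=tcp_for_tip(d-.0012); g=move_straight([*n,z],v=.006,guard=2); wait(.1); s=state(); f=s["force"]-f0
    print("d %.4f z %.5f"%((s["eef_pos"][:2]-tcp_for_tip(0))@U,s["eef_pos"][2]),g,s["force"].round(2),"along",round(f[:2]@U,2),round(s["clock"],2))
    if f[:2]@U>1.2 or abs(f[2])>2.5: break
E
```

```text
[ 0.68786 -0.00545  0.04793] [ 2.31 -0.57 -1.66]
d -0.0116 z 0.04817 False [ 3.27  0.12 -1.7 ] along 0.93 33.28
d -0.0130 z 0.04809 False [ 2.58 -0.35 -2.14] along 0.26 33.72
d -0.0143 z 0.04817 False [ 3.72  0.16 -2.02] along 1.38 34.21
```

```bash
python3 - <<'E'
from h import *
from scipy.optimize import least_squares
c5=camera_model("wrist"); w5=grab_frame("wrist"); d5=grab_frame("side")
cv2.imwrite("pics/w5.png",w5[:,:,::-1]); cv2.imwrite("pics/d5.png",d5[:,:,::-1])
def circ(im,c,z=.053,th=110):
    h=cv2.cvtColor(im,cv2.COLOR_RGB2HSV); 
    m=(h[...,2]>th)&(h[...,1]<40); best=[k for k in blobs(m,5000) if cv2.pointPolygonTest(k,(280,100),False)>0]
    P=np.array([q[0] for q in best[0] if 3<q[0][0]<556 and 3<q[0][1]<200]); W=np.array([ray(c,q,z)[:2] for q in P])
    r=least_squares(lambda x:np.hypot(W[:,0]-x[0],W[:,1]-x[1])-.075,[.57,0],loss="soft_l1",f_scale=.0005); return r.x.round(4),len(W),np.abs(r.fun).mean()
for f,n in (("c3","w3"),("c4","w4")):
    print(n,circ(cv2.imread(f"pics/{n}.png")[:,:,::-1].copy(),np.load(f+".npy",allow_pickle=True).item()))
print("w5",circ(w5,c5))
d0=cv2.imread("pics/d0.png")[:,:,::-1].copy()
B=np.hstack([d0[150:270,150:330],d5[150:270,150:330]]); cv2.imwrite("pics/dd.png",cv2.resize(B,(800,267),interpolation=cv2.INTER_CUBIC)[:,:,::-1])
for im in (d0,d5):
    g=cv2.cvtColor(im,cv2.COLOR_RGB2GRAY).astype(float); k=g[200:240,150:320].copy()
    row=g[216:224].mean(0); L=150+np.argmax(row[150:260]>60); print("left edge row220:",L, row[L-2:L+2].round(0))
    col=g[:,236:240].mean(1); i=180+np.argmax(col[180:220]>60); j=220+np.argmax(col[220:270]<60); print("top/bot",i,j,col[i-2:i+2].round(),col[j-2:j+2].round())
E
```

```text
w3 (array([ 0.5672, -0.0013]), 365, np.float64(0.0005459320958895675))
w4 (array([ 0.567 , -0.0013]), 497, np.float64(0.000799590507604737))
w5 (array([ 0.5633, -0.0011]), 499, np.float64(0.0008059787099955509))
left edge row220: 204 [25. 52. 83. 96.]
top/bot 196 245 [ 26.  42.  78. 100.] [92. 67. 36. 24.]
left edge row220: 203 [ 27.  59.  91. 102.]
top/bot 196 246 [22. 26. 64. 98.] [94. 64. 35. 23.]
```

View pics/dd.png

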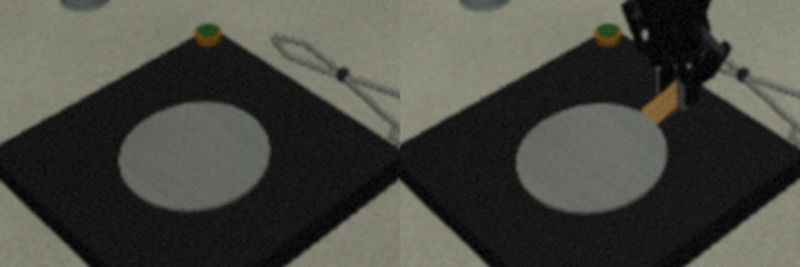

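dd and the circle fits show the plate crept about 3.5 mm in -x while I pushed with the wedge held slightly off the stone. I'll let go so the wedge lies flat. Then I'll take up the remaining slack by nudging its thick end with a closed finger at a very light guard, and check with a press.

```bash
python3 - <<'E'
from h import *
p=state()["eef_pos"]; ori=state()["orientation"]
move_straight([p[0],p[1],.0480],v=.005,guard=2)
let_go(); move_straight([p[0],p[1],.085],v=.12)
close_gripper(30)
b=p[:2]+U*(.015+.011+.006)
move_straight([*b,.075],v=.15); move_straight([*b,.0495],v=.06,guard=5); wait(.3); s=state(); print(s["eef_pos"].round(4),s["force"].round(2),s["clock"])
f0=s["force"]
for k in range(8):
    x=state()["eef_pos"][:2]; n=x-U*.0015
    g=move_straight([*n,.0495],v=.006,guard=1.0); wait(.05); s=state(); f=s["force"]-f0
    print(g,((s["eef_pos"][:2]-b)@U).round(4),f.round(2),round(s["clock"],2))
    if f[:2]@U>.8: break
cv2.imwrite("pics/w6.png",grab_frame("wrist")[:,:,::-1]); np.save("c6.npy",camera_model("wrist"),allow_pickle=True)
E
```

```text
[ 0.7162 -0.0065  0.0499] [ 0.42  0.28 -0.3 ] 37.65
False -0.0013 [-0.09 -0.25 -0.27] 38.07
False -0.0028 [-0.75 -0.98  0.37] 38.52
False -0.0044 [-0.8   0.31  0.98] 38.98
False -0.0058 [-0.51 -0.99 -0.64] 39.43
True -0.0068 [2.43 0.27 1.9 ] 39.75
```

View pics/w6.png

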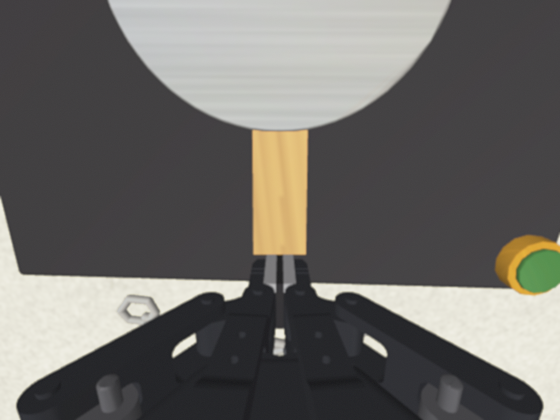

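w6 shows the wedge flat with the finger at its thick end (280,255). The 2.4 N resistance means it is snug against the rim. Now I'll back off and press above it.

```bash
python3 - <<'E'
import h
from h import *
p=state()["eef_pos"]; b=p[:2]+U*.006
move_straight([*b,.0497],v=.03); move_straight([*b,.075],v=.12)
h.PC=np.array([.5645,-.0013])
press(PHI,r=.066,hover=.062)
u=h.PC+.066*U; move_straight([*u,.12],v=.15)
np.save("c7.npy",camera_model("wrist"),allow_pickle=True); cv2.imwrite("pics/w7.png",grab_frame("wrist")[:,:,::-1]); print(state()["clock"])
E
```

```text
phi -2 True True z1 0.0548 z2 0.0548 F [-1.5 -0.5  5.5] [-1.7 -0.4  6.4] t 42.51
43.375
```

View pics/w7.png

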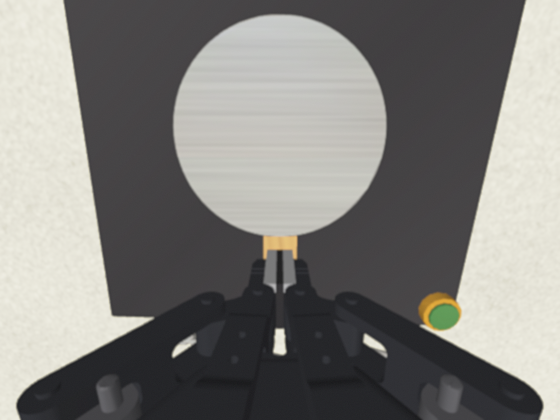

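```bash
python3 -c "
from bench import *
print(hand_in(),state()['clock'])"
```

```text
the job is handed in; nothing more can be done
the job is handed in; nothing more can be done
```

The job is handed in. The raised side faced +x, the wedge now lies snug and flat under it, and a 6 N press above it no longer tips the plate. However, I pushed the plate about 3.5 mm while inserting the wedge and left it there, so "without shoving the plate" was not fully met.

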